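Lay out the slide-staining station beside the microscope

TASK

Set up the staining station for the next student: stand the amber dropper bottle on the middle of the square white tile and the glass staining jar on the middle of the round cork coaster, put the large dish flat on the bench paper exactly midway between tile and coaster, in line with them, and stack the small dish centred on top of the large one. Lay the white slide mailer flat on the index card in the open lid of the slide case, centred and lengthwise along the card. Leave the black eyepiece and the steel objective standing where they are.

Things in the scene. Friction and masses are not known exactly. Their poses are not given: they have to be found in the camera images.
- bottle: Loose, to be moved: small round amber glass dropper bottle, 30 mm body diameter up to 42 mm height, then a 19 mm black cap and a thin rubber teat, 72 mm high in all, about 45 g, upright at the start. Origin: centre of its underside, z up.
- jar: Loose, to be moved: squat round clear glass staining jar with pale contents and a wide white lid. Glass 48 mm in diameter up to 44 mm height, lid 50 mm in diameter from 44 to the top at 58 mm; about 110 g, upright. Origin: centre of its underside, z up.
- dish_large: Loose, to be moved: larger of two round closed clear petri dishes holding dark red agar, 60 mm in diameter, 20 mm high, flat lid, about 45 g, lying flat. Origin: centre of its underside, z up.
- dish_small: Loose, to be moved: smaller closed clear petri dish holding dark red agar, 36 mm in diameter, 14 mm high, about 20 g, lying flat. Origin: centre of its underside, z up.
- mailer: Loose, to be moved: closed white plastic slide mailer, an oblong box 82 mm long (its x), 32 mm wide (its y), 18 mm high, with a grey seam near its +x end, about 30 g, lying flat at any angle. Either end may point either way when laid down. Origin: centre of its underside, z up.
- tile: Fixed: square white ceramic tile 70 x 70 mm, 6 mm thick, place for the bottle. Origin: centre of its underside (its top is 6 mm higher). Tile and coaster lie on one sheet of grey-blue bench paper (flat, level with the bench), centres 220 mm apart on the line of the tile's y axis; which of the two is on the left varies.
- coaster: Fixed: round cork coaster, 72 mm in diameter, 6 mm thick, place for the jar. Origin: centre of its underside. The large dish belongs midway between the centres of tile and coaster, on the bench paper.
- case: Fixed open grey slide case. Its lid half lies flat: a plate 100 (x) by 150 mm (y), 8 mm thick, with a white ruled index card (74 x 124 mm, long side along y) in its middle. On its +x side is the tray half, same outline, 28 mm high, full of slides, centre 103 mm from the card's. Origin: on the underside below the card's centre; the card's surface is 8 mm higher. x points from lid to tray.
- eyepiece: Loose, leave alone: black microscope eyepiece standing upright, 32 mm in largest diameter, 47 mm high. Origin: centre of its underside.
- objective: Loose, leave alone: plain steel objective lens standing upright, 25 mm in diameter, 38 mm high. Origin: centre of its underside.
Not all that is in view belongs to the job. What is shaped like the dish_large but blue, pink or purple is not meant.

How it is judged:
At the end, for the whole second after the job is handed in: Bottle and jar upright on tile and coaster within 12 mm of centre; large dish flat on the paper within 15 mm of the midpoint of tile and coaster; small dish flat on it within 9 mm of centre; mailer flat on the card within 13 mm of its centre and 0.2 rad of its long direction; all at rest (horizontal distance between bottle and tile below 0.012 m and height (world z) of bottle between 0.002 and 0.01 m and horizontal distance between jar and coaster below 0.012 m and height (world z) of jar between 0.002 and 0.01 m and x of dish_large in the frame of tile between -0.015 and 0.015 m and horizontal distance between dish_large and tile between 0.095 and 0.125 m and horizontal distance between dish_large and coaster between 0.095 and 0.125 m and height (world z) of dish_large between -0.004 and 0.004 m and horizontal distance between dish_small and dish_large below 0.009 m and z of dish_small in the frame of dish_large between 0.016 and 0.024 m and horizontal distance between mailer and case below 0.013 m and angle between the x axis of mailer and the y axis of case, either way round below 0.2 rad and height (world z) of mailer between 0.004 and 0.012 m and angle between each of bottle, jar, dish_large, dish_small, mailer's own z axis and vertical below 0.12 rad and linear speed of each of bottle, jar, dish_large, dish_small, mailer below 0.02 m/s and angular speed of each of bottle, jar, dish_large, dish_small, mailer below 0.2 rad/s); the robot touches nothing.
It fails at once if the eyepiece was disturbed (moved more than 15 mm or tipped) (distance of eyepiece from where it was at the start of the episode above 0.015 m or angle between eyepiece's own z axis and vertical above 0.3 rad).
It fails at once if the objective was disturbed (moved more than 15 mm or tipped) (distance of objective from where it was at the start of the episode above 0.015 m or angle between objective's own z axis and vertical above 0.3 rad).
It also fails if it takes over 128 s, if anything falls off the work surface, if the arm or the gripper's body presses on something with over 40 N, if the wrist force passes 120 N, or if a joint passes its speed limit or range.

ROBOT

A 6-joint arm with a two-finger parallel gripper is mounted at the origin on the work surface. World frame = base frame: x ahead of the robot, y to its left, z up, the work surface at z = 0. Lengths are in m, angles in rad, forces in N, time in s.
With the tool pointing down it reaches from about 0.325 to 0.875 m from the base axis. Payload 4.4 kg.
Tool frame: the origin (TCP) lies at the very end of the fingers, on their centre line; the grasp point (between the pads) lies 19 mm behind it; z points along the fingers, y is the line along which they close (so a half turn about z gives the same grasp; the last joint's range is limited). The gripper opens to 85 mm and grips with 20 to 120 N. Pads are 22 mm wide; open, the fingers measure 114 mm over their backs; the gripper's body (76 mm by 85 mm) begins 54 mm behind the grasp point. The pads swing forward as they close: fully open they stand 13 mm farther back than shut.
Start: joints at [-1.27, 0.207, 1.542, -0, 1.393, -0.15], TCP at [0.251, -0.518, 0.231] pointing down, gripper open.
Joint ranges: [-2.73, 2.73], [-0.86, 2.22], [0.23, 2.46], [-1.11, 4.25], [0.08, 2.63], [-2.82, 2.82]. Speed limits (rad/s): [2.79, 2.79, 3.14, 3.14, 3.14, 3.14].

INTERFACE

Orientations are given as a rotation vector (axis times angle).
In Python, from cell import robot, viewer gives the robot as it stands. The module is installed in compiled form; this text tells all that it offers.
- The arm moves only by the tool drive_tool, never from a script. Its argument "rows" is a list of rows, each a list of 7 numbers: the turn, a rotation vector about the world's x, y, z each as a share of 60 degrees, from -1 to 1, then the shift along the world's x, y, z each as a share of 0.15 m, from -1 to 1, then the opening, from 0 (shut) to 1 (fully open). In form: [[ax, ay, az, x, y, z, hand], ...]. A call has 1 to 20 rows; each row is the pose to reach, as a shift and turn from the pose commanded when the call began; what a row does not reach only later rows make up. A row lasts 1/12 s, in which the tool goes at most 41.7 mm and 7.16 degrees, less where a joint would pass 70% of its speed; a pose out of reach is approached as far as the arm can. A call with a number of a shift or a turn outside -1 to 1 is refused whole. A call with a gripper value outside its range is refused whole. The fingers move at their own pace and stop on an object; the grip force is fixed at half the most. Time passes only in rows, so rows that repeat a pose let the fingers close. It gives the time, the measured TCP pose, the force, the opening and the grip force at its end, in the units of the state.
- robot.state(): the state, without advancing time (a new reading comes with each control period).
- viewer.read_camera(name): name is "scene" or "top"; returns (picture, depth): 420x560x3 uint8, red, green, blue; 420x560 float32, m along the optical axis (not along the pixel's ray), 0 where there is no reading.
- viewer.camera_model(name): a dict with "intrinsics" (3x3 intrinsics, pixels), "k1" (the pictures are not rectified: a ray, as slopes to the right and down, at radius r is drawn at 1 + k1 r^2 times it, then the intrinsics apply), "world_from_camera" (4x4, takes a point from camera to world coordinates). Camera axes: x right, y up, looking along -z (the intrinsics and any distortion apply to the point x, -y, -z); pixel columns grow to the right and rows downward; lengths in m; the calibration is good to about 2 mm. A picture is of the moment at which its call begins. camera_model takes no time and is no camera call.
- robot.sign_off(): hands the job in; it is judged then, once.
The state is a dict: "t": time; "joints": joint angles; "qvel": joint speeds; "joint_torque": joint torques, N m; "ee_pos": TCP position; "tcp_rot": TCP orientation; "force": force on the tool from outside, world axes, zero at the start; "torque": the same for the moment, N m; "width": opening from 0.0 (shut) to 1.0 (fully open); "grip_force": force on a finger pad.
Only numpy, scipy, OpenCV 4.12 (cv2) and the standard library are available. Lean on these libraries where they do the work, as an engineer would, in place of code of your own. Each camera call takes 0.05 s, during which the arm holds its last target. There are 200 camera calls.

## Working session

There is one attempt and no reset: what is moved stays moved. The work goes in short steps, Python scripts to look and compute and a tool call to move; the robot and the scene stay as the last step left them, time stands still between calls to the robot, and variables do not carry over. Pictures are saved under pics/ and viewed, at most 14 in all, crops included, and the job is handed in when it is done.

Besides the shell and the picture viewer there is one more tool, called after "Call:" by a JSON object that holds its "name" and its "arguments", one argument or row to a line. drive_tool: Moves the arm, as the interface text tells. Its arguments: {"type":"object","properties":{"rows":{"type":"array"}},"required":["rows"]}

```bash
mkdir -p pics; cat > h.py <<'E'
import numpy as np, cv2
from cell import robot, viewer
def cam(n):
    m=viewer.camera_model(n); return np.array(m["intrinsics"]),m["k1"],np.array(m["world_from_camera"])
def grab(n,f=None):
    p,d=viewer.read_camera(n)
    if f: cv2.imwrite(f"pics/{f}.png",cv2.cvtColor(p,cv2.COLOR_RGB2BGR))
    return p,d
def ray(n,uv):
    K,k,T=cam(n); uv=np.asarray(uv,float).reshape(-1,1,2)
    s=cv2.undistortPoints(uv,K,np.array([k,0,0,0.])).reshape(-1,2)
    return s,T
def at_z(n,uv,z):
    s,T=ray(n,uv); d=np.c_[s[:,0],-s[:,1],-np.ones(len(s))]@T[:3,:3].T; o=T[:3,3]
    return o+d*((z-o[2])/d[:,2])[:,None]
def deproj(n,uv,dep):
    s,T=ray(n,uv); dep=np.asarray(dep).reshape(-1,1)
    return (np.c_[s[:,0],-s[:,1],-np.ones(len(s))]*dep)@T[:3,:3].T+T[:3,3]
def proj(n,P):
    K,k,T=cam(n); c=(np.atleast_2d(P)-T[:3,3])@T[:3,:3]; s=c[:,:2]/-c[:,2:]*[1,-1]
    s=s*(1+k*(s**2).sum(1,keepdims=True)); return s@K[:2,:2].T+K[:2,2]
E
python3 - <<'E'
from h import *
for n in("scene","top"):
    p,d=grab(n,n+"0"); np.save(n+"0.npy",d); print(n,cam(n))
s=robot.state(); print({k:np.round(v,3) for k,v in s.items()})
E
```

```text
scene (array([[518.32930929,   0.        , 277.41852499],
       [  0.        , 518.32930929, 212.23672816],
       [  0.        ,   0.        ,   1.        ]]), 0.04470040150201348, array([[-0.26880405, -0.79448131,  0.54455838,  1.16668588],
       [ 0.96316147, -0.22642168,  0.14509722,  0.26078315],
       [ 0.0080228 ,  0.56350037,  0.82607685,  1.11785302],
       [ 0.        ,  0.        ,  0.        ,  1.        ]]))
top (array([[502.30525514,   0.        , 283.00319468],
       [  0.        , 502.30525514, 210.75269831],
       [  0.        ,   0.        ,   1.        ]]), -0.04987791805795289, array([[ 0.00370778,  0.99793618, -0.06410642,  0.36571071],
       [-0.9996765 ,  0.00531209,  0.02487337,  0.07218171],
       [ 0.02516257,  0.06399346,  0.99763304,  1.4003309 ],
       [ 0.        ,  0.        ,  0.        ,  1.        ]]))
{'t': np.float64(0.1), 'joints': array([-1.27 ,  0.207,  1.543,  0.   ,  1.393, -0.15 ]), 'qvel': array([-0.   , -0.001, -0.006, -0.   , -0.   , -0.   ]), 'joint_torque': array([-1.0000e-03, -3.8409e+01, -2.9255e+01, -0.0000e+00,  5.0000e-03,
       -0.0000e+00]), 'ee_pos': array([ 0.25 , -0.517,  0.23 ]), 'tcp_rot': array([-3.06 , -0.702,  0.   ]), 'force': array([0.576, 0.149, 0.221]), 'torque': array([ 0.01 ,  0.013, -0.026]), 'grip_force': np.float64(0.0), 'width': np.float64(1.003)}
```

View pics/top0.png

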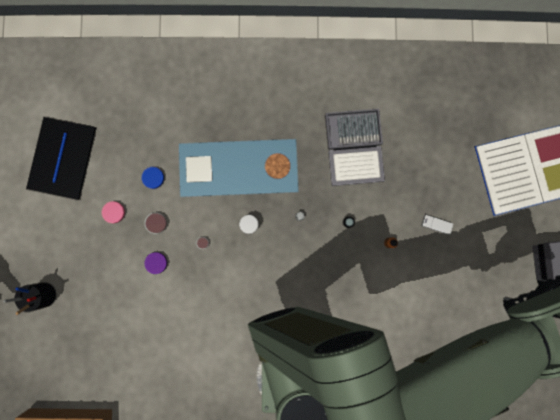

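View pics/scene0.png

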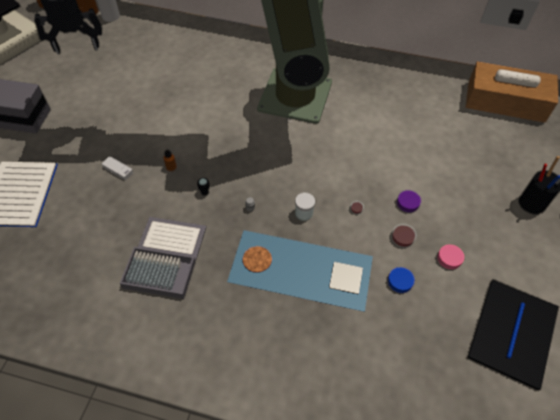

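Top view: tile (199,169), coaster (278,166), jar (249,224), small dish (203,242), bottle (391,242), mailer (438,224), card (357,165). Eyepiece (349,222) and objective (300,215) are left alone.
Candidates for the large dish: dark red (156,222), blue (152,177), pink (113,212), purple (156,263). I choose the dark red one at (156,222), and check it in a crop.

```bash
python3 - <<'E'
from h import *
p=cv2.imread("pics/top0.png"); cv2.imwrite("pics/crop0.png",cv2.resize(p[130:285,90:480],None,fx=2,fy=2,interpolation=cv2.INTER_CUBIC))
d=np.load("top0.npy"); ds=np.load("scene0.npy")
def pts(n,d):
    v,u=np.mgrid[:420,:560]; return deproj(n,np.c_[u.ravel(),v.ravel()],d.ravel()).reshape(420,560,3)
P=pts("top",d);S=pts("scene",ds)
ok=(d>0); print("bench z", [np.round(P[v,u],4) for u,v in((240,150),(330,215),(220,210),(430,260))])
T=dict(bottle=(391,242),jar=(249,224),dl=(156,222),ds=(203,242),mailer=(438,224),tile=(199,169),coaster=(278,166),card=(357,165),eye=(349,222),obj=(300,215))
for k,(u,v) in T.items():
    c=P[v,u]
    for nm,Q,D in(("top",P,d),("scn",S,ds)):
        m=(np.linalg.norm(Q[...,:2]-c[:2],axis=-1)<.06)&(D>0)
        z=Q[m]; h=np.percentile(z[:,2],5); b=z[z[:,2]>h+.35*(z[:,2].max()-h)]
        print(k,nm,"base %.4f top %.4f"%(h,np.percentile(b[:,2],90)),len(b),"mid",np.round((b.min(0)+b.max(0))[:2]/2,4),"mean",np.round(b.mean(0)[:2],4),"ext",np.round(np.ptp(b,axis=0)[:2],3))
E
```

```text
bench z [array([0.6261, 0.1588, 0.0013]), array([ 4.445e-01, -9.450e-02, -4.000e-04]), array([ 0.457 ,  0.2133, -0.0027]), array([ 0.3191, -0.3774, -0.0026])]
bottle top base -0.0034 top 0.0690 107 mid [ 0.3693 -0.258 ] mean [ 0.3689 -0.2544] ext [0.027 0.03 ]
bottle scn base -0.0038 top 0.0643 144 mid [ 0.3675 -0.2569] mean [ 0.3715 -0.254 ] ext [0.03  0.028]
jar top base -0.0031 top 0.0629 273 mid [0.4162 0.1295] mean [0.417  0.1296] ext [0.048 0.048]
jar scn base -0.0035 top 0.0597 392 mid [0.4158 0.1315] mean [0.4214 0.1322] ext [0.051 0.05 ]
dl top base -0.0034 top 0.0240 417 mid [0.4222 0.3818] mean [0.42   0.3871] ext [0.105 0.092]
dl scn base -0.0034 top 0.0223 436 mid [0.4181 0.3877] mean [0.4217 0.3877] ext [0.063 0.058]
ds top base -0.0038 top 0.0176 189 mid [0.3636 0.2527] mean [0.3654 0.2588] ext [0.108 0.105]
ds scn base -0.0041 top 0.0155 187 mid [0.3694 0.2554] mean [0.368 0.258] ext [0.115 0.112]
mailer top base -0.0032 top 0.0232 371 mid [ 0.4189 -0.3925] mean [ 0.4192 -0.3924] ext [0.098 0.091]
mailer scn base -0.0036 top 0.0211 355 mid [ 0.415  -0.4001] mean [ 0.4
[... 309 characters left out ...]
0.119 0.115]
coaster scn base -0.0026 top 0.0085 606 mid [0.5799 0.0552] mean [0.5806 0.0545] ext [0.116 0.113]
card top base 0.0036 top 0.0288 144 mid [ 0.5875 -0.1718] mean [ 0.6022 -0.1717] ext [0.109 0.113]
card scn base 0.0045 top 0.0295 98 mid [ 0.5966 -0.1585] mean [ 0.634  -0.1638] ext [0.088 0.081]
eye top base -0.0036 top 0.0509 114 mid [ 0.4247 -0.139 ] mean [ 0.424  -0.1373] ext [0.03  0.032]
eye scn base -0.0041 top 0.0486 150 mid [ 0.4238 -0.1397] mean [ 0.4264 -0.1375] ext [0.031 0.031]
obj top base -0.0037 top 0.0413 63 mid [ 0.4424 -0.0084] mean [ 0.4412 -0.0084] ext [0.023 0.022]
obj scn base -0.0039 top 0.0384 96 mid [ 0.4402 -0.0072] mean [ 0.443 -0.006] ext [0.025 0.024]
```

View pics/crop0.png

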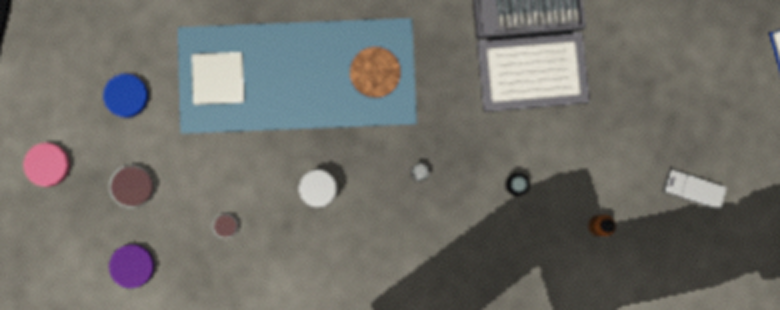

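The crop confirms it: the dark red large dish at crop (132,185), small one (226,224), with blue, pink and purple dishes as decoys. Next I measure precisely with colour masks in both views.

```bash
cat >> h.py <<'E'
def meas(n,p,uv,z,f,r=22):
    u,v=map(int,uv); w=p[v-r:v+r,u-r:u+r].astype(float); hsv=cv2.cvtColor(p[v-r:v+r,u-r:u+r],cv2.COLOR_RGB2HSV).astype(int)
    m=f(hsv[...,0],hsv[...,1],hsv[...,2]).astype(np.uint8)
    k,l,st,c=cv2.connectedComponentsWithStats(m)
    i=1+np.argmax(st[1:,4]); cs,_=cv2.findContours((l==i).astype(np.uint8),cv2.RETR_EXTERNAL,cv2.CHAIN_APPROX_NONE)
    q=cs[0].reshape(-1,2)+[u-r,v-r]; X=at_z(n,q,z)[:,:2]
    yy,xx=np.nonzero(l==i); C=at_z(n,np.c_[xx+u-r,yy+v-r],z)[:,:2].mean(0)
    rc=cv2.minAreaRect((X*1000).astype(np.float32)); return C,rc
E
python3 - <<'E'
from h import *
I={n:cv2.cvtColor(cv2.imread(f"pics/{n}0.png"),cv2.COLOR_BGR2RGB) for n in("top","scene")}
white=lambda h,s,v:(v>165)&(s<70)
cork=lambda h,s,v:(h<20)&(s>90)
red=lambda h,s,v:((h<12)|(h>165))&(s>60)
J={"tile":(.006,white,(199,169),(347,277)),"coaster":(.006,cork,(278,166),(257,260)),"card":(.008,white,(357,165),(172,238)),
"mailer":(.018,lambda h,s,v:(v>125)&(s<60),(438,224),(117,168)),"jar":(.058,lambda h,s,v:(v>150)&(s<60),(249,224),(305,202)),
"dl":(.018,red,(156,222),(404,236)),"ds":(.012,red,(203,242),(357,208))}
for k,(z,f,a,b) in J.items():
    for n,uv in(("top",a),("scene",b)):
        C,r=meas(n,I[n],uv,z,f,28 if k=="card" else 22); print(k,n,np.round(C,4),"rect",np.round(r[0],1),np.round(r[1],1),round(r[2],1))
E
```

```text
tile top [0.5712 0.2741] rect [571.5 274.5] [71.7 72. ] 3.0
tile scene [0.5697 0.2738] rect [569.3 273.9] [69.7 69.8] 2.9
coaster top [0.5818 0.0538] rect [582.2  53.3] [65.  64.4] 0.4
coaster scene [0.5806 0.0541] rect [580.2  54.5] [66.9 68.6] 15.8
card top [ 0.5838 -0.1683] rect [ 584.1 -168.4] [ 75.8 125.4] 5.4
card scene [ 0.58   -0.1686] rect [ 579.3 -169. ] [ 74.9 124.8] 5.3
mailer top [ 0.4187 -0.394 ] rect [ 418.2 -394.6] [84.1 33.8] 73.1
mailer scene [ 0.4154 -0.3926] rect [ 414.6 -393.2] [84.4 33.9] 72.7
jar top [0.416 0.132] rect [416.1 132.1] [47.8 47.7] 63.8
jar scene [0.413  0.1311] rect [412.8 131.4] [49.6 45.4] 14.4
dl top [0.4195 0.3873] rect [420.4 387.8] [46.7 52.3] 0.3
dl scene [0.4245 0.3875] rect [424.  387.1] [52.5 62. ] 83.7
ds top [0.3659 0.2597] rect [365.5 259.6] [23.4 25.2] 45.5
ds scene [0.3682 0.26  ] rect [368.5 259.3] [32.8 25.9] 10.4
```

Call:
{"name": "drive_tool", "arguments": {
  "rows": [
    [0, 0, 0.2, 0.3, 0.2, 0, 1],
    [0, 0, 0.79, 1, 0.83, -0.6, 1],
    [0, 0, 0.79, 1, 0.83, -0.6, 1],
    [0, 0, 0.79, 1, 0.83, -0.6, 1],
    [0, 0, 0.79, 1, 0.83, -0.6, 1],
    [0, 0, 0.79, 1, 0.83, -0.6, 1],
    [0, 0, 0.79, 1, 0.83, -0.6, 1],
    [0, 0, 0.79, 1, 0.83, -0.6, 1],
    [0, 0, 0.79, 1, 0.83, -0.6, 1],
    [0, 0, 0.79, 1, 0.83, -0.6, 1]
  ]
}}

```text
t: 0.93
ee_pos: [0.4004, -0.3936, 0.1415]
tcp_rot: [2.523, 1.87, -0.0]
force: [0.2, 0.5, 0.1]
width: 1.001
grip_force: 0.0
```

Call:
{"name": "drive_tool", "arguments": {
  "rows": [
    [0, 0, 0, 0.11, 0, -0.25, 1],
    [0, 0, 0, 0.11, 0, -0.5, 1],
    [0, 0, 0, 0.11, 0, -0.75, 1],
    [0, 0, 0, 0.11, 0, -0.91, 1],
    [0, 0, 0, 0.11, 0, -0.91, 1],
    [0, 0, 0, 0.11, 0, -0.91, 0.7],
    [0, 0, 0, 0.11, 0, -0.91, 0.3],
    [0, 0, 0, 0.11, 0, -0.91, 0],
    [0, 0, 0, 0.11, 0, -0.91, 0],
    [0, 0, 0, 0.11, 0, -0.91, 0],
    [0, 0, 0, 0.11, 0, -0.91, 0],
    [0, 0, 0, 0.11, 0, -0.91, 0]
  ]
}}

```text
t: 1.93
ee_pos: [0.4185, -0.3951, 0.0075]
tcp_rot: [2.517, 1.87, 0.0]
force: [0.5, 0.3, 6.5]
width: 0.349
grip_force: 60.2
```

Call:
{"name": "drive_tool", "arguments": {
  "rows": [
    [0, 0, 0, 0, 0, 0.15, 0],
    [0, 0, 0, 0, 0, 0.4, 0],
    [0, 0, 0, 0.2, 0.2, 0.65, 0],
    [0, 0, 0.1, 0.4, 0.4, 0.8, 0],
    [0, 0, 0.2, 0.6, 0.6, 0.8, 0],
    [0, 0, 0.3, 0.8, 0.8, 0.8, 0],
    [0, 0, 0.37, 1, 1, 0.8, 0],
    [0, 0, 0.37, 1, 1, 0.8, 0]
  ]
}}

```text
t: 2.6
ee_pos: [0.5702, -0.2396, 0.1265]
tcp_rot: [2.106, 2.328, 0.004]
force: [-1.0, -0.4, -0.5]
width: 0.352
grip_force: 59.5
```

Call:
{"name": "drive_tool", "arguments": {
  "rows": [
    [0, 0, 0, 0.05, 0.25, 0, 0],
    [0, 0, 0, 0.1, 0.5, -0.1, 0],
    [0, 0, 0, 0.1, 0.5, -0.3, 0],
    [0, 0, 0, 0.1, 0.5, -0.5, 0],
    [0, 0, 0, 0.1, 0.5, -0.6, 0],
    [0, 0, 0, 0.1, 0.5, -0.6, 0]
  ]
}}

```text
t: 3.1
ee_pos: [0.5784, -0.1658, 0.0306]
tcp_rot: [-2.107, -2.319, 0.004]
force: [-0.9, 0.1, -0.9]
width: 0.351
grip_force: 59.5
```

Call:
{"name": "drive_tool", "arguments": {
  "rows": [
    [0, 0, 0, 0, 0, -0.04, 0],
    [0, 0, 0, 0, 0, -0.09, 0],
    [0, 0, 0, 0, 0, -0.13, 0],
    [0, 0, 0, 0, 0, -0.13, 0],
    [0, 0, 0, 0, 0, -0.13, 0],
    [0, 0, 0, 0, 0, -0.13, 0]
  ]
}}

```text
t: 3.6
ee_pos: [0.5823, -0.1684, 0.0159]
tcp_rot: [2.114, 2.323, 0.0]
force: [-0.1, -0.1, 0.8]
width: 0.355
grip_force: 59.5
```

Call:
{"name": "drive_tool", "arguments": {
  "rows": [
    [0, 0, 0, 0, 0, 0, 0.45],
    [0, 0, 0, 0, 0, 0, 0.52],
    [0, 0, 0, 0, 0, 0, 0.52],
    [0, 0, 0, 0, 0, 0.1, 0.52],
    [0, 0, 0, 0, 0, 0.3, 0.52],
    [0, 0, 0, 0, 0, 0.6, 0.52],
    [0, 0, 0, -0.2, -0.1, 0.8, 0.8],
    [0, 0, 0, -0.5, -0.3, 0.9, 1],
    [0, 0, 0, -0.75, -0.45, 0.9, 1],
    [0, 0, 0, -1, -0.6, 0.9, 1],
    [0, 0, 0, -1, -0.6, 0.9, 1]
  ]
}}

```text
t: 4.52
ee_pos: [0.4292, -0.2595, 0.1511]
tcp_rot: [2.115, 2.322, -0.002]
force: [0.4, -0.8, -0.0]
width: 1.003
grip_force: 0.0
```

```bash
python3 - <<'E'
from h import *
p,d=grab("scene","s1"); 
C,r=meas("scene",p,(172,238),.026,lambda h,s,v:(v>190)&(s<40),30);print(C,r)
i=cv2.cvtColor(p,cv2.COLOR_RGB2BGR); cv2.imwrite("pics/c1.png",cv2.resize(i[120:310,80:300],None,fx=3.5,fy=3,interpolation=cv2.INTER_CUBIC))
# bottle: scene, project candidates
for z in(0,.02,.042,.072): print(z,proj("scene",[.369,-.2555,z]),proj("top",[.369,-.2555,z]))
E
```

```text
[ 0.58896793 -0.1635563 ] ((589.0584716796875, -162.02658081054688), (72.02676391601562, 121.36125946044922), 5.073298454284668)
0 [[171.61859999 168.46317994]] [[387.24861936 242.15633387]]
0.02 [[170.43119474 163.81333162]] [[388.92452867 242.14345474]]
0.042 [[169.09133277 158.56982603]] [[390.82424742 242.12881132]]
0.072 [[167.20469131 151.1925324 ]] [[393.51474385 242.10799171]]
```

View pics/c1.png

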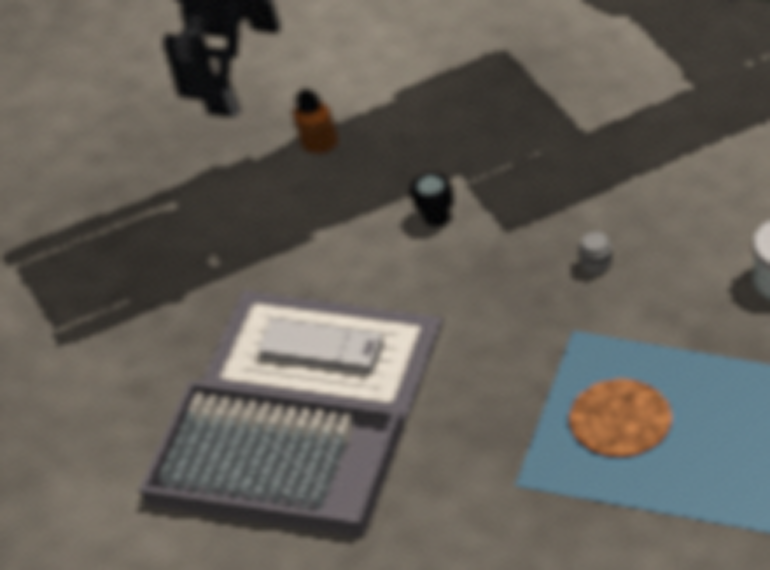

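The picture shows the mailer centred and aligned on the card (crop 320,343), with the bottle still upright at crop (315,128), where I computed it. Next the bottle.

Call:
{"name": "drive_tool", "arguments": {
  "rows": [
    [0, 0, 0, -0.2, 0.02, 0, 1],
    [0, 0, 0, -0.42, 0.02, -0.05, 1],
    [0, 0, 0, -0.42, 0.02, -0.1, 1],
    [0, 0, 0, -0.42, 0.02, -0.3, 1],
    [0, 0, 0, -0.42, 0.02, -0.5, 1],
    [0, 0, 0, -0.42, 0.02, -0.7, 1],
    [0, 0, 0, -0.42, 0.02, -0.9, 1],
    [0, 0, 0, -0.42, 0.02, -0.9, 1],
    [0, 0, 0, -0.42, 0.02, -0.9, 0.6],
    [0, 0, 0, -0.42, 0.02, -0.9, 0.4],
    [0, 0, 0, -0.42, 0.02, -0.9, 0],
    [0, 0, 0, -0.42, 0.02, -0.9, 0],
    [0, 0, 0, -0.42, 0.02, -0.9, 0],
    [0, 0, 0, -0.42, 0.02, -0.9, 0],
    [0, 0, 0, -0.42, 0.02, -0.9, 0]
  ]
}}

```text
t: 5.82
ee_pos: [0.3704, -0.2564, 0.0174]
tcp_rot: [2.111, 2.321, -0.0]
force: [0.2, 1.1, 5.4]
width: 0.332
grip_force: 59.0
```

Call:
{"name": "drive_tool", "arguments": {
  "rows": [
    [0, 0, 0, 0, 0, 0.15, 0],
    [0, 0, 0, 0, 0, 0.4, 0],
    [0, 0, 0, 0, 0, 0.65, 0],
    [0, 0, 0, 0.1, 0.1, 0.85, 0],
    [0, 0, 0, 0.2, 0.35, 0.9, 0],
    [0, 0, 0, 0.3, 0.6, 0.9, 0],
    [0, 0, 0, 0.4, 0.8, 0.9, 0],
    [0, 0, 0, 0.5, 1, 0.9, 0]
  ]
}}

```text
t: 6.48
ee_pos: [0.445, -0.1036, 0.152]
tcp_rot: [2.112, 2.322, 0.002]
force: [0.9, -0.3, -0.8]
width: 0.329
grip_force: 59.3
```

Call:
{"name": "drive_tool", "arguments": {
  "rows": [
    [0, 0, 0, 0.1, 0.25, 0, 0],
    [0, 0, 0, 0.2, 0.5, 0, 0],
    [0, 0, 0, 0.3, 0.75, 0, 0],
    [0, 0, 0, 0.4, 1, 0, 0]
  ]
}}

```text
t: 6.82
ee_pos: [0.5047, 0.0469, 0.1515]
tcp_rot: [2.112, 2.323, 0.002]
force: [0.8, -0.6, 0.2]
width: 0.332
grip_force: 59.3
```

Call:
{"name": "drive_tool", "arguments": {
  "rows": [
    [0, 0, 0, 0.1, 0.25, 0, 0],
    [0, 0, 0, 0.2, 0.5, 0, 0],
    [0, 0, 0, 0.3, 0.75, 0, 0],
    [0, 0, 0, 0.4, 1, 0, 0]
  ]
}}

```text
t: 7.15
ee_pos: [0.5646, 0.1971, 0.1515]
tcp_rot: [2.113, 2.324, 0.002]
force: [0.9, -1.0, -0.5]
width: 0.331
grip_force: 59.3
```

Call:
{"name": "drive_tool", "arguments": {
  "rows": [
    [0, 0, 0, 0.04, 0.25, 0, 0],
    [0, 0, 0, 0.04, 0.53, 0, 0],
    [0, 0, 0, 0.04, 0.53, -0.2, 0],
    [0, 0, 0, 0.04, 0.53, -0.45, 0],
    [0, 0, 0, 0.04, 0.53, -0.7, 0],
    [0, 0, 0, 0.04, 0.53, -0.8, 0],
    [0, 0, 0, 0.04, 0.53, -0.85, 0],
    [0, 0, 0, 0.04, 0.53, -0.85, 0],
    [0, 0, 0, 0.04, 0.53, -0.85, 0]
  ]
}}

```text
t: 7.9
ee_pos: [0.5706, 0.2748, 0.0241]
tcp_rot: [2.113, 2.324, 0.003]
force: [0.7, 0.6, 0.1]
width: 0.328
grip_force: 60.5
```

Call:
{"name": "drive_tool", "arguments": {
  "rows": [
    [0, 0, 0, 0, 0, -0.005, 0],
    [0, 0, 0, 0, 0, -0.01, 0],
    [0, 0, 0, 0, 0, -0.01, 0.3],
    [0, 0, 0, 0, 0, -0.01, 0.6],
    [0, 0, 0, 0, 0, -0.01, 0.8],
    [0, 0, 0, 0, 0, -0.01, 0.8],
    [0, 0, 0, 0, 0, 0.15, 0.8],
    [0, 0, 0, 0, 0, 0.4, 0.8],
    [0, 0, 0, 0, 0, 0.65, 1],
    [0, 0, 0, -0.2, -0.2, 0.85, 1],
    [0, 0, 0, -0.45, -0.4, 0.85, 1],
    [0, 0, 0, -0.7, -0.65, 0.85, 1],
    [0, 0, 0, -1, -0.95, 0.85, 1],
    [0, 0, 0, -1, -0.95, 0.85, 1]
  ]
}}

```text
t: 9.07
ee_pos: [0.4231, 0.1356, 0.1502]
tcp_rot: [2.112, 2.325, 0.0]
force: [0.4, -0.6, 1.0]
width: 1.004
grip_force: 0.0
```

Call:
{"name": "drive_tool", "arguments": {
  "rows": [
    [0, 0, 0, -0.04, 0, -0.2, 1],
    [0, 0, 0, -0.04, 0, -0.4, 1],
    [0, 0, 0, -0.04, 0, -0.6, 1],
    [0, 0, 0, -0.04, 0, -0.8, 1],
    [0, 0, 0, -0.04, 0, -0.8, 1],
    [0, 0, 0, -0.04, 0, -0.8, 0.7],
    [0, 0, 0, -0.04, 0, -0.8, 0.5],
    [0, 0, 0, -0.04, 0, -0.8, 0],
    [0, 0, 0, -0.04, 0, -0.8, 0],
    [0, 0, 0, -0.04, 0, -0.8, 0],
    [0, 0, 0, -0.04, 0, -0.8, 0]
  ]
}}

```text
t: 9.98
ee_pos: [0.421, 0.1369, 0.0326]
tcp_rot: [2.111, 2.322, 0.006]
force: [-1.2, -0.2, 7.6]
width: 0.564
grip_force: 62.2
```

Call:
{"name": "drive_tool", "arguments": {
  "rows": [
    [0, 0, 0, 0, 0, 0.1, 0],
    [0, 0, 0, 0, 0, 0.3, 0],
    [0, 0, 0, 0, 0, 0.5, 0],
    [0, 0, 0, 0.2, -0.1, 0.6, 0],
    [0, 0, 0, 0.4, -0.2, 0.6, 0],
    [0, 0, 0, 0.6, -0.3, 0.6, 0],
    [0, 0, 0, 0.8, -0.4, 0.6, 0],
    [0, 0, 0, 1, -0.51, 0.6, 0],
    [0, 0, 0, 1, -0.51, 0.6, 0]
  ]
}}

```text
t: 10.73
ee_pos: [0.5752, 0.0567, 0.1221]
tcp_rot: [2.112, 2.315, 0.007]
force: [-0.6, 0.8, -0.5]
width: 0.566
grip_force: 62.4
```

```bash
python3 - <<'E'
from h import *
s=robot.state();print(np.round(s["ee_pos"],4))
p,d=grab("scene","s2"); s=robot.state();e=s["ee_pos"];print(np.round(e,4))
# bottom of jar when TCP at .0326 -> jar bottom z = e.z-.0325
i=cv2.cvtColor(p,cv2.COLOR_RGB2BGR);
for z in(-.0325,.0255):
  q=proj("scene",[e[0],e[1],e[2]+z])[0];print(q)
u,v=map(int,q); cv2.imwrite("pics/c2.png",cv2.resize(i[v-60:v+70,u-60:u+120],None,fx=4,fy=4,interpolation=cv2.INTER_CUBIC)); print("crop origin",u-60,v-60)
E
```

```text
[0.5752 0.0567 0.1221]
[0.572  0.0583 0.1214]
[258.69700945 238.73742654]
[258.13105303 225.16963261]
crop origin 198 165
```

View pics/c2.png

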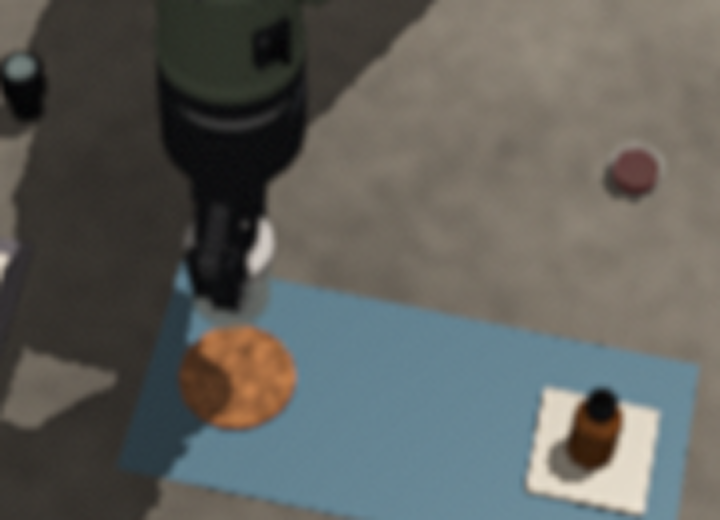

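The bottle stands centred on the tile (crop 593,450). The jar hangs about 5 mm to −y of the TCP (lid crop 229,245). I correct for that while lowering.

Call:
{"name": "drive_tool", "arguments": {
  "rows": [
    [0, 0, 0, 0.06, 0.01, -0.05, 0],
    [0, 0, 0, 0.06, 0.01, -0.2, 0],
    [0, 0, 0, 0.06, 0.01, -0.35, 0],
    [0, 0, 0, 0.06, 0.01, -0.48, 0],
    [0, 0, 0, 0.06, 0.01, -0.48, 0],
    [0, 0, 0, 0.06, 0.01, -0.48, 0],
    [0, 0, 0, 0.06, 0.01, -0.48, 0]
  ]
}}

```text
t: 11.37
ee_pos: [0.5781, 0.0619, 0.0496]
tcp_rot: [2.112, 2.324, 0.002]
force: [1.2, -0.1, -0.7]
width: 0.565
grip_force: 62.4
```

Call:
{"name": "drive_tool", "arguments": {
  "rows": [
    [0, 0, 0, 0.02, -0.02, -0.02, 0],
    [0, 0, 0, 0.02, -0.02, -0.05, 0],
    [0, 0, 0, 0.02, -0.02, -0.07, 0],
    [0, 0, 0, 0.02, -0.02, -0.07, 0],
    [0, 0, 0, 0.02, -0.02, -0.07, 0]
  ]
}}

```text
t: 11.78
ee_pos: [0.5819, 0.0583, 0.0387]
tcp_rot: [2.113, 2.322, 0.002]
force: [0.8, 0.2, 2.5]
width: 0.564
grip_force: 62.6
```

Call:
{"name": "drive_tool", "arguments": {
  "rows": [
    [0, 0, 0, 0, 0, 0, 0.65],
    [0, 0, 0, 0, 0, 0, 0.8],
    [0, 0, 0, 0, 0, 0, 0.9],
    [0, 0, 0, 0, 0, 0.1, 0.9],
    [0, 0, 0, 0, 0, 0.3, 0.9],
    [0, 0, 0, 0, 0, 0.5, 1],
    [0, 0, 0, -0.1, 0.1, 0.7, 1],
    [0, 0, 0, -0.2, 0.3, 0.75, 1],
    [0, 0, 0, -0.3, 0.5, 0.75, 1],
    [0, 0, 0, -0.4, 0.7, 0.75, 1],
    [0, 0, 0, -0.5, 0.9, 0.75, 1],
    [0, 0, 0, -0.55, 1, 0.75, 1]
  ]
}}

```text
t: 12.78
ee_pos: [0.4958, 0.2113, 0.1501]
tcp_rot: [-2.11, -2.325, 0.0]
force: [1.4, -0.9, -0.4]
width: 0.999
grip_force: 0.0
```

Call:
{"name": "drive_tool", "arguments": {
  "rows": [
    [0, 0, 0, -0.1, 0.2, 0, 1],
    [0, 0, 0, -0.2, 0.4, 0, 1],
    [0, 0, 0, -0.3, 0.6, 0, 1],
    [0, 0, 0, -0.4, 0.8, 0, 1],
    [0, 0, 0, -0.5, 1, 0, 1],
    [0, 0, 0, -0.5, 1, 0, 1],
    [0, 0, 0, -0.5, 1, 0, 1],
    [0, 0, 0, -0.5, 1, 0, 1]
  ]
}}

```text
t: 13.45
ee_pos: [0.423, 0.3582, 0.1499]
tcp_rot: [2.113, 2.325, -0.001]
force: [-0.2, -0.5, -0.3]
width: 1.001
grip_force: 0.0
```

```bash
python3 - <<'E'
from h import *
p,d=grab("top","t3"); s=robot.state();print(np.round(s["ee_pos"],4))
i=cv2.cvtColor(p,cv2.COLOR_RGB2BGR)
cv2.imwrite("pics/c3.png",cv2.resize(i[130:285,90:390],None,fx=2.6,fy=2.6,interpolation=cv2.INTER_CUBIC))
C,r=meas("top",p,(278,166),.058,lambda h,s,v:(v>150)&(s<60));print("jar",C,r)
p,d=grab("scene","s3")
C,r=meas("scene",p,(257,250),.064,lambda h,s,v:(v>150)&(s<60));print("jar",C,r)
E
```

```text
[0.4234 0.3577 0.15  ]
jar [0.58449054 0.05417524] ((584.1995239257812, 53.767822265625), (48.28362274169922, 48.70399856567383), 63.861141204833984)
jar [0.5787696  0.05313692] ((578.19921875, 52.97193145751953), (50.92759323120117, 49.498817443847656), 57.732200622558594)
```

View pics/c3.png

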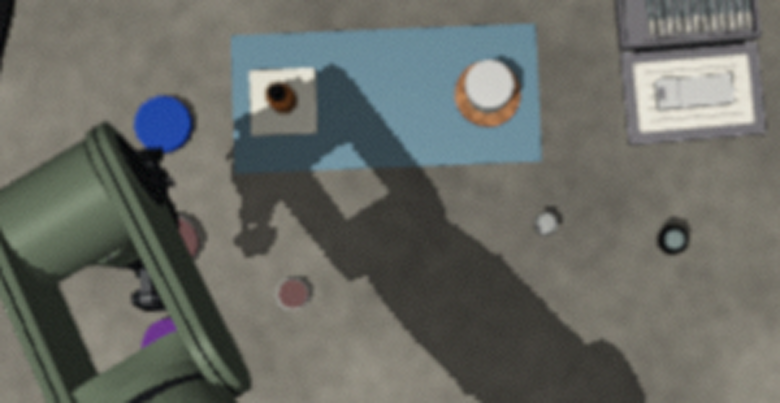

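The jar sits centred on the coaster (lid crop 490,84), the bottle on the tile (281,97), and the mailer on the card. Now the large dish.

Call:
{"name": "drive_tool", "arguments": {
  "rows": [
    [0, 0, 0, -0.02, 0.2, -0.1, 1],
    [0, 0, 0, -0.02, 0.2, -0.3, 1],
    [0, 0, 0, -0.02, 0.2, -0.5, 1],
    [0, 0, 0, -0.02, 0.2, -0.7, 1],
    [0, 0, 0, -0.02, 0.2, -0.85, 1],
    [0, 0, 0, -0.02, 0.2, -0.98, 1],
    [0, 0, 0, -0.02, 0.2, -0.98, 1],
    [0, 0, 0, -0.02, 0.2, -0.98, 0.8],
    [0, 0, 0, -0.02, 0.2, -0.98, 0.6],
    [0, 0, 0, -0.02, 0.2, -0.98, 0.4],
    [0, 0, 0, -0.02, 0.2, -0.98, 0],
    [0, 0, 0, -0.02, 0.2, -0.98, 0],
    [0, 0, 0, -0.02, 0.2, -0.98, 0],
    [0, 0, 0, -0.02, 0.2, -0.98, 0]
  ]
}}

```text
t: 14.72
ee_pos: [0.4222, 0.3895, 0.0056]
tcp_rot: [2.113, 2.323, 0.007]
force: [1.5, -0.9, 6.8]
width: 0.669
grip_force: 64.6
```

Call:
{"name": "drive_tool", "arguments": {
  "rows": [
    [0, 0, 0, 0, 0, 0.1, 0],
    [0, 0, 0, 0, 0, 0.3, 0],
    [0, 0, 0, 0, 0, 0.5, 0],
    [0, 0, 0, 0, 0, 0.7, 0],
    [0, 0, 0, 0, -0.1, 0.9, 0],
    [0, 0, 0, 0.1, -0.3, 0.9, 0],
    [0, 0, 0, 0.2, -0.5, 0.9, 0],
    [0, 0, 0, 0.3, -0.7, 0.9, 0],
    [0, 0, 0, 0.4, -0.9, 0.9, 0],
    [0, 0, 0, 0.5, -1, 0.9, 0],
    [0, 0, 0, 0.5, -1, 0.9, 0]
  ]
}}

```text
t: 15.63
ee_pos: [0.4979, 0.2354, 0.139]
tcp_rot: [2.117, 2.317, 0.002]
force: [-0.3, 0.4, 1.0]
width: 0.671
grip_force: 64.1
```

Call:
{"name": "drive_tool", "arguments": {
  "rows": [
    [0, 0, 0, 0.15, -0.15, 0, 0],
    [0, 0, 0, 0.35, -0.35, 0, 0],
    [0, 0, 0, 0.53, -0.5, 0, 0],
    [0, 0, 0, 0.53, -0.5, -0.2, 0],
    [0, 0, 0, 0.53, -0.5, -0.4, 0],
    [0, 0, 0, 0.53, -0.5, -0.6, 0],
    [0, 0, 0, 0.53, -0.5, -0.75, 0],
    [0, 0, 0, 0.53, -0.5, -0.75, 0],
    [0, 0, 0, 0.53, -0.5, -0.75, 0]
  ]
}}

```text
t: 16.38
ee_pos: [0.5728, 0.164, 0.0244]
tcp_rot: [-2.111, -2.323, 0.005]
force: [0.0, 0.0, -0.4]
width: 0.673
grip_force: 64.2
```

Call:
{"name": "drive_tool", "arguments": {
  "rows": [
    [0, 0, 0, 0.02, 0.01, -0.04, 0],
    [0, 0, 0, 0.02, 0.01, -0.08, 0],
    [0, 0, 0, 0.02, 0.01, -0.11, 0],
    [0, 0, 0, 0.02, 0.01, -0.12, 0],
    [0, 0, 0, 0.02, 0.01, -0.12, 0],
    [0, 0, 0, 0.02, 0.01, -0.12, 0]
  ]
}}

```text
t: 16.88
ee_pos: [0.5778, 0.1651, 0.008]
tcp_rot: [2.114, 2.324, 0.0]
force: [-0.3, 0.4, -1.1]
width: 0.672
grip_force: 64.2
```

Call:
{"name": "drive_tool", "arguments": {
  "rows": [
    [0, 0, 0, 0, 0, -0.01, 0],
    [0, 0, 0, 0, 0, -0.02, 0],
    [0, 0, 0, 0, 0, -0.02, 0],
    [0, 0, 0, 0, 0, -0.02, 0.75],
    [0, 0, 0, 0, 0, -0.02, 0.9],
    [0, 0, 0, 0, 0, -0.02, 1],
    [0, 0, 0, 0, 0, 0.1, 1],
    [0, 0, 0, 0, 0, 0.3, 1],
    [0, 0, 0, 0, 0, 0.5, 1],
    [0, 0, 0, -0.1, 0, 0.7, 1],
    [0, 0, 0, -0.3, 0.1, 0.8, 1],
    [0, 0, 0, -0.5, 0.2, 0.8, 1],
    [0, 0, 0, -0.7, 0.3, 0.8, 1],
    [0, 0, 0, -0.85, 0.45, 0.8, 1],
    [0, 0, 0, -1, 0.6, 0.8, 1],
    [0, 0, 0, -1, 0.6, 0.8, 1]
  ]
}}

```text
t: 18.22
ee_pos: [0.4231, 0.2577, 0.1272]
tcp_rot: [-2.107, -2.326, 0.003]
force: [-0.5, 0.3, -1.6]
width: 1.004
grip_force: 0.0
```

Call:
{"name": "drive_tool", "arguments": {
  "rows": [
    [0, 0, 0, -0.2, 0, 0, 1],
    [0, 0, 0, -0.4, 0.02, 0, 1],
    [0, 0, 0, -0.4, 0.02, 0, 1],
    [0, 0, 0, -0.4, 0.02, 0, 1]
  ]
}}

```text
t: 18.55
ee_pos: [0.3666, 0.2579, 0.1274]
tcp_rot: [2.112, 2.326, -0.001]
force: [0.9, 0.2, -0.5]
width: 0.999
grip_force: 0.0
```

```bash
python3 - <<'E'
from h import *
red=lambda h,s,v:((h<12)|(h>165))&(s>60)
p,d=grab("top","t4"); s=robot.state();print(np.round(s["ee_pos"],4))
p2,d2=grab("scene","s4")
for n,q in(("top",p),("scene",p2)):
  u=proj(n,[.576,.164,.018])[0]; print(n,u,meas(n,q,u,.018,red))
i=cv2.cvtColor(p,cv2.COLOR_RGB2BGR)
cv2.imwrite("pics/c4.png",cv2.resize(i[130:285,90:390],None,fx=2.6,fy=2.6,interpolation=cv2.INTER_CUBIC))
E
```

```text
[0.3681 0.2581 0.1279]
top [237.59004943 166.75076758] (array([0.57826668, 0.16573491]), ((579.4999389648438, 165.67303466796875), (47.53675079345703, 44.29208755493164), 0.5275002121925354))
scene [301.06714797 265.82396958] (array([0.58157877, 0.16625146]), ((581.410888671875, 165.22940063476562), (54.541709899902344, 47.765377044677734), 13.473014831542969))
```

View pics/c4.png

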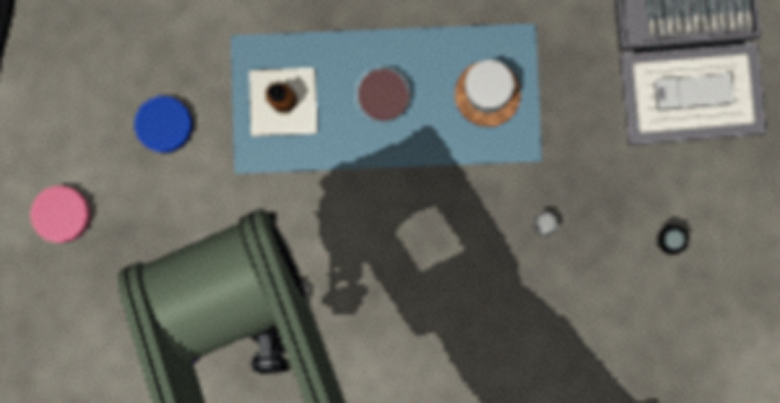

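The large dish lies midway between tile and coaster (crop 384,93). Now the small dish.

Call:
{"name": "drive_tool", "arguments": {
  "rows": [
    [0, 0, 0, 0, 0.01, -0.2, 1],
    [0, 0, 0, 0, 0.01, -0.4, 1],
    [0, 0, 0, 0, 0.01, -0.6, 1],
    [0, 0, 0, 0, 0.01, -0.75, 1],
    [0, 0, 0, 0, 0.01, -0.83, 1],
    [0, 0, 0, 0, 0.01, -0.83, 1],
    [0, 0, 0, 0, 0.01, -0.83, 0.7],
    [0, 0, 0, 0, 0.01, -0.83, 0.5],
    [0, 0, 0, 0, 0.01, -0.83, 0.3],
    [0, 0, 0, 0, 0.01, -0.83, 0],
    [0, 0, 0, 0, 0.01, -0.83, 0],
    [0, 0, 0, 0, 0.01, -0.83, 0],
    [0, 0, 0, 0, 0.01, -0.83, 0]
  ]
}}

```text
t: 19.73
ee_pos: [0.3692, 0.2602, 0.0049]
tcp_rot: [2.112, 2.323, 0.005]
force: [-1.3, -0.5, 5.8]
width: 0.387
grip_force: 59.0
```

Call:
{"name": "drive_tool", "arguments": {
  "rows": [
    [0, 0, 0, 0, 0, 0.1, 0],
    [0, 0, 0, 0, 0, 0.3, 0],
    [0, 0, 0, 0, 0, 0.5, 0],
    [0, 0, 0, 0.1, 0, 0.7, 0],
    [0, 0, 0, 0.3, -0.1, 0.8, 0],
    [0, 0, 0, 0.5, -0.25, 0.8, 0],
    [0, 0, 0, 0.7, -0.4, 0.8, 0],
    [0, 0, 0, 0.85, -0.5, 0.8, 0],
    [0, 0, 0, 1, -0.63, 0.8, 0],
    [0, 0, 0, 1, -0.63, 0.8, 0]
  ]
}}

```text
t: 20.57
ee_pos: [0.5227, 0.1619, 0.125]
tcp_rot: [2.115, 2.316, 0.006]
force: [0.3, 0.5, -0.5]
width: 0.388
grip_force: 59.7
```

Call:
{"name": "drive_tool", "arguments": {
  "rows": [
    [0, 0, 0, 0.2, 0, 0, 0],
    [0, 0, 0, 0.4, 0, 0, 0],
    [0, 0, 0, 0.4, 0, -0.2, 0],
    [0, 0, 0, 0.4, 0, -0.4, 0],
    [0, 0, 0, 0.4, 0, -0.52, 0],
    [0, 0, 0, 0.4, 0, -0.52, 0],
    [0, 0, 0, 0.4, 0, -0.52, 0],
    [0, 0, 0, 0.4, 0, -0.52, 0]
  ]
}}

```text
t: 21.23
ee_pos: [0.5787, 0.1655, 0.0469]
tcp_rot: [2.112, 2.323, 0.003]
force: [-0.6, -0.4, 0.1]
width: 0.385
grip_force: 59.7
```

Call:
{"name": "drive_tool", "arguments": {
  "rows": [
    [0, 0, 0, 0, 0, -0.04, 0],
    [0, 0, 0, 0, 0, -0.08, 0],
    [0, 0, 0, 0, 0, -0.11, 0],
    [0, 0, 0, 0, 0, -0.13, 0],
    [0, 0, 0, 0, 0, -0.14, 0],
    [0, 0, 0, 0, 0, -0.14, 0],
    [0, 0, 0, 0, 0, -0.14, 0]
  ]
}}

```text
t: 21.82
ee_pos: [0.5775, 0.165, 0.025]
tcp_rot: [-2.113, -2.324, 0.001]
force: [-2.5, 0.0, 5.5]
width: 0.39
grip_force: 60.3
```

Call:
{"name": "drive_tool", "arguments": {
  "rows": [
    [0, 0, 0, 0, 0, 0, 0.45],
    [0, 0, 0, 0, 0, 0, 0.55],
    [0, 0, 0, 0, 0, 0, 0.65],
    [0, 0, 0, 0, 0, 0, 0.65],
    [0, 0, 0, 0, 0, 0.1, 0.65],
    [0, 0, 0, 0, 0, 0.3, 0.65],
    [0, 0, 0, 0, 0, 0.5, 0.65],
    [0, 0, 0, 0, 0, 0.7, 0.65],
    [0, 0, 0, -0.2, 0, 0.9, 0.65],
    [0, 0, 0, -0.45, 0, 0.9, 0.65],
    [0, 0, 0, -0.7, 0, 0.9, 0.65],
    [0, 0, 0, -1, 0, 0.9, 0.65],
    [0, 0, 0, -1, 0, 0.9, 0.65],
    [0, 0, 0, -1, 0, 0.9, 0.65]
  ]
}}

```text
t: 22.98
ee_pos: [0.4242, 0.165, 0.1581]
tcp_rot: [-2.111, -2.324, 0.004]
force: [0.7, -0.1, 0.2]
width: 0.647
grip_force: 0.0
```

```bash
python3 - <<'E'
from h import *
p,d=grab("top","t5"); p2,d2=grab("scene","s5")
def z3(i,a):return cv2.resize(i[a[1]:a[1]+100,a[0]:a[0]+260],(780,300),interpolation=cv2.INTER_CUBIC)
a=z3(cv2.imread("pics/top0.png")*0+cv2.cvtColor(p,cv2.COLOR_RGB2BGR),(150,120)); b=z3(cv2.cvtColor(p2,cv2.COLOR_RGB2BGR),(130,200))
cv2.imwrite("pics/c5.png",np.vstack([a,b]))
red=lambda h,s,v:((h<12)|(h>165))&(s>60)
for n,q in(("top",p),("scene",p2)):
  u=proj(n,[.578,.166,.032])[0]; C,r=meas(n,q,u,.032,red,9); print(n,u,C,r)
  u=proj(n,[.578,.166,.018])[0]; C,r=meas(n,q,u,.018,red); print("dl",n,C,r)
C,r=meas("top",p,(357,165),.026,lambda h,s,v:(v>125)&(s<60)&(v<200),14);print("mailer?",C,r)
E
```

```text
top [236.53601415 165.25045475] [0.57618429 0.16474353] ((578.6974487304688, 166.10540771484375), (44.304176330566406, 41.09645462036133), 0.5338747501373291)
dl top [0.57719696 0.16473261] ((579.5000610351562, 165.66970825195312), (47.536598205566406, 44.28555679321289), 0.5267227292060852)
scene [301.94733841 263.92315972] [0.5823398  0.16418471] ((580.3038940429688, 163.0412139892578), (34.90700149536133, 41.07356262207031), 15.856419563293457)
dl scene [0.58205613 0.16635629] ((581.4603271484375, 165.2412567138672), (54.44013977050781, 47.765289306640625), 13.472530364990234)
mailer? [ 0.58253003 -0.16510456] ((582.90771484375, -165.6612548828125), (37.7479133605957, 79.15533447265625), 5.131587982177734)
```

View pics/c5.png

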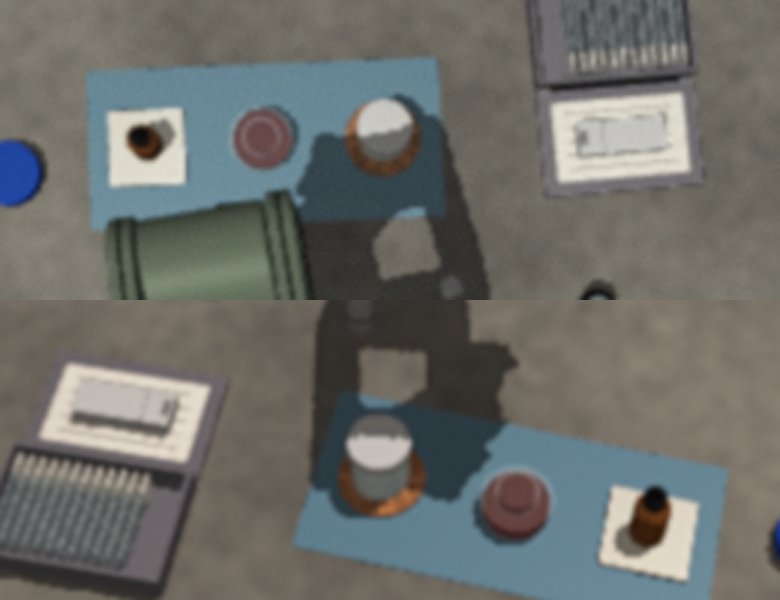

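Everything is in place in both views: the small dish is concentric on the large one (top 263,138; scene 516,495), jar, bottle and mailer are centred and upright, and the arm is clear.

```bash
python3 -c "
from cell import robot
print(robot.sign_off())"
```

```text
the job is handed in; nothing more can be done
None
```

The job is handed in at about 23 s of the allowed 128 s: all five items measured or looked in place in the camera views, the eyepiece and objective were not touched, and the sign-off call returned no verdict.

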